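# Lock a specimen plate into the microscope loading dock

### The job

Set the beetle specimen plate flat on the mouth of the beige dock with its tapered nose towards the blue stop, then slide it in along the rails until it is pressed against the stop. Hold it pressed there until the slow sprung plunger at the side has crept fully into the plate's notch, then let go so that the plunger alone keeps the plate locked in. Keep the plate level throughout, and leave the spare plate, the glass dish and the jar where they are.

Things in the scene. Friction and masses are not known exactly. Their poses are not given: they have to be found in the camera images.
- plate: Beetle specimen plate, loose, about 0.25 kg: bare aluminium, 120 mm long (its x), 76 wide (y), 12 thick. Origin at the centre of its underside; x points to the nose, which tapers on both sides over the last 30 mm to 52 mm wide at the front face (x = +60). Black knob; at x = +26 mm a white disc (radius 21 mm) with a dark cast beetle fixed on it, top 26 mm above the underside
- plate_knob (a point): Point on the black knob's axis, 36 mm above the plate's underside; axes as the plate. The knob is an upright block 14 mm along the plate's x, 26 mm along its y, centred at plate x = -28, y = 0 mm, rising from the plate's top (12 mm) to 48 mm above the underside
- plate_notch (a point): Middle of the notch's mouth in the plate's right side (plate x = 0, y = -38 mm, z = 6 mm); axes as the plate. The notch runs from plate x = -9 to +6.5 mm, is 12 mm deep and open at top and bottom
- dock: Fixed dock, beige deck 15 mm thick, 280 by 180 mm. Origin at bench level under the channel's centre line; x points along the channel to the stop, z up. Deck top at z = 15 mm, from x = -155 to +125 mm. Plate home: its origin at dock x = 35 mm, y about 0, z = 15 mm, axes parallel. The plunger's black housing (x 18 to 52, y -56 to -90 mm) stands 14 mm above the deck
- deck_mouth (a point): Point on the deck's top at dock x = -85 mm, y = 0, axes as the dock: with the plate's origin here it is clear of the plunger and of the rails. Two rails 10 mm high, faces at y = +-39.5 mm, run from dock x = -30 mm to the stop; from x = -60 to -30 mm the mouth flares (+-51.5 mm at its outer end)
- stop: The blue stop at the channel's far end, fixed to the dock: its face lies at its own x = 0 (dock x = 95 mm), origin on the deck's top, 95 mm wide, 21 mm high; a lip reaches 10 mm out over the channel, 16 mm above the deck, so the plate must slide in beneath it
- ejector (a joint): Two sprung brass pins in the stop's face that push the plate out: 0 = 8 mm out of the face, 0.008 = flush (plate on the stop). They push with 4 N at 0 and 9 N at 0.008, so a plate let go too early slides back. Plate and dock are slick (friction about 0.2): sliding in takes a few N, holding it on the stop a steady push of about 10 to 14 N; bearing down hard makes it drag
- plunger (a joint): Sprung plunger from the right rail (-y) at dock x = 35 mm, roller nose of radius 5 mm: 0 = fully out, 12 mm into the channel; grows to 0.014 as pushed back. The plate's taper drives it back to 0.009 to 0.012 and it rides on the side. With the plate on the stop it faces the notch and creeps in by itself (spring 1 to 2 N, damped): about 4 s to below 0.002
- plunger_nose (a point): Tip of the plunger's nose, 22 mm above the bench; axes as the dock. A red collar on the plunger's tail, behind the housing, moves with it. Once in the notch it holds the plate 1.5 to 3 mm off the stop against the pins; with the plate more than about 1.5 mm off it cannot enter
- spare: Spare plate, loose, same shape and size as the beetle plate but with a yellow knob, a green disc and no beetle: leave it. Origin and axes as the beetle plate's
- petri: Covered glass dish, loose, radius 46 mm, 19 mm high; origin at the centre of its underside: leave it
- jar: Amber jar with black cap, loose, radius 28 mm, 85 mm high; origin at the centre of its underside: leave it
There are look-alikes about, which are no part of the job. What is shaped like the plate but purple or turquoise is not meant.

How it is judged (in metres and radians):
On the way, in this order (a step that is already met when the one before it is completed fails the run):
1. the plate lies flat on the dock's deck before the stop, nose towards it, plunger still fully out (z of plate in the frame of dock between 0.012 and 0.018 m and x of plate in the frame of dock between -0.13 and 0 m and y of plate in the frame of dock between -0.03 and 0.03 m and angle between plate's own z axis and vertical below 0.1 rad and value of joint plunger below 0.002 m and y of plate_notch in the frame of dock below -0.005 m), for 0.1 s.
2. with the plate held up against the stop (within 1.5 mm, pins pressed in), the plunger has come fully into the notch (value of joint ejector above 0.0065 m and value of joint plunger below 0.0025 m), for 0.3 s.
At the end, for the whole second after the job is handed in: the plate lies flat in the dock, at rest, no more than 5 mm off the stop and in line with the channel (0.1 rad, 5 mm), the plunger within 2.5 mm of fully out in its notch; the spare plate, dish and jar are within 20 mm of where they were (value of joint plunger below 0.0025 m and x of plate in the frame of dock between 0.03 and 0.038 m and y of plate in the frame of dock between -0.005 and 0.005 m and z of plate in the frame of dock below 0.018 m and angle between the x axis of plate and the x axis of dock, either way round below 0.1 rad and angle between plate's own z axis and vertical below 0.06 rad and linear speed of plate below 0.01 m/s and distance of each of spare, petri, jar from where it was at the start of the episode below 0.02 m); the robot touches nothing.
It fails at once if the specimen plate is tipped more than 30 degrees (angle between plate's own z axis and vertical above 0.52 rad).
It fails at once if the spare plate, the dish or the jar is pushed away by more than 30 mm (distance of any of spare, petri, jar from where it was at the start of the episode above 0.03 m).
It also fails if it takes over 70 s, if anything falls off the work surface, if the arm or the gripper's body presses on something with over 40 N, if the wrist force passes 120 N, or if a joint passes its speed limit or range.

### The arm

A 6-joint arm with a two-finger parallel gripper is mounted at the origin on the work surface. World frame = base frame: x ahead of the robot, y to its left, z up, the work surface at z = 0. Lengths are in m, angles in degrees, forces in N, time in s.
With the tool pointing down it reaches from about 0.25 to 0.725 m from the base axis. Payload 9.7 kg.
Tool frame: the origin (TCP) lies at the very end of the fingers, on their centre line; the grasp point (between the pads) lies 19 mm behind it (bot.grip_depth is the distance from the TCP to the grasp point, in m); z points along the fingers, y is the direction in which the jaws open and shut (so a half turn about z gives the same grasp; the last joint's range is limited). The gripper opens to 85 mm and grips with 20 to 120 N. Pads are 22 mm wide; open, the fingers measure 114 mm over their backs; the gripper's body (76 mm by 85 mm) begins 54 mm behind the grasp point. The pads swing forward as they close: fully open they stand 13 mm farther back than shut.
Start: joints at [76.49, 4.979, 10.078, 95.1, 0, 90], TCP at [0.128, 0.535, 0.231] pointing down, gripper open.
Joint ranges: [-179.16, 179.16], [-48.56, 103.87], [-65.8, 70.77], [-126.05, 130.52], [-82.76, 87.17], [-180, 180]. Speed limits (degrees/s): [127.2, 127.2, 147.25, 180, 180, 180].

### API

Orientations are given as [roll, pitch, yaw] about the fixed x, y, z axes, in that order (R = Rz(yaw) Ry(pitch) Rx(roll)).
In Python, from workcell import telemetry, optics, order, bot gives the robot as it stands. The module is installed in compiled form; this text tells all that it offers.
- The arm moves only by the shell command python3 -m inch 'ROWS' [FORCE]. ROWS is JSON, a list of rows, each a list of 7 numbers: the shift along the tool's x, y, z in m, then the turn, a rotation vector about the tool's x, y, z in rad, then the closure, from 0 (fully open) to 1 (shut). In form: [[tx, ty, tz, rx, ry, rz, grip], ...]. A call has 1 to 12 rows; each row is the pose to reach, as a shift and turn from the pose commanded when the call began, along the tool's axes at that moment; what a row does not reach only later rows make up. A row lasts 1/12 s, in which the tool goes at most 41.7 mm and 7.16 degrees, less where a joint would pass 70% of its speed; a pose out of reach is approached as far as the arm can. A call with a gripper value outside its range is refused whole. The fingers move at their own pace and stop on an object; FORCE is the grip in N (left out, the last holds). Time passes only in rows, so rows that repeat a pose let the fingers close. It gives the time, the measured TCP pose, the force and the opening at its end, in the units of the state.
- telemetry.get_obs(): the state, without advancing time (a new reading comes with each control period).
- optics.camera(name): name is "side" or "top" or "wrist"; returns (picture, depth): 480x640x3 uint8, red, green, blue; 480x640 float32, m along the optical axis (not along the pixel's ray), 0 where there is no reading.
- optics.camera_info(name): a dict with "camera_matrix" (3x3 intrinsics, pixels), "xyz" and "attitude" of the camera in the world; the wrist camera has in their place "mount" (4x4, takes a point from camera to tool coordinates, whose origin is the TCP and whose axes are the flange's). Camera axes: x right, y down, z forward; pixel columns grow to the right and rows downward; lengths in m; the calibration is good to about 2 mm. A picture is of the moment at which its call begins: read the wrist's pose just before it. camera_info takes no time and is no camera call.
- order.job_done(): hands the job in, once; it reports no verdict.
The state is a dict: "time": time; "q": joint angles; "qd": joint speeds; "joint_efforts": joint torques, N m; "ee_pos": TCP position; "tcp_rot": TCP orientation; "wrist_force": force on the tool from outside, world axes, zero at the start; "torque": the same for the moment, N m; "opening": finger opening in m.
Only numpy, scipy, OpenCV 4.12 (cv2) and the standard library are available. Lean on these libraries where they do the work, as an engineer would, in place of code of your own. Each camera call takes 0.05 s, during which the arm holds its last target. There are 200 camera calls.

## Working session

There is one attempt and no reset: what is moved stays moved. The work goes in short steps, Python scripts to look and compute and a shell command to move; the robot and the scene stay as the last step left them, time stands still between calls to the robot, and variables do not carry over. Pictures are saved under pics/ and viewed, about 8 in all and at most 12, crops included, and the job is handed in when it is done.

```bash
mkdir -p pics
cat > h.py <<'E'
import numpy as np, cv2
from workcell import telemetry, optics, order, bot
from scipy.spatial.transform import Rotation as R
def info(n):
    i=optics.camera_info(n); return i
def grab(n):
    o=telemetry.get_obs(); p,d=optics.camera(n); np.savez(f'{n}.npz',p=p,d=d,pos=o['ee_pos'],rot=o['tcp_rot']); return p,d
def T(n,pos=None,rot=None):
    i=info(n); M=np.eye(4)
    if 'mount' in i:
        A=np.eye(4);A[:3,:3]=R.from_euler('xyz',rot,degrees=True).as_matrix();A[:3,3]=pos
        return A@np.array(i['mount'])
    a=np.array(i['attitude'])
    M[:3,:3]=a if a.shape==(3,3) else R.from_euler('xyz',a,degrees=True).as_matrix()
    M[:3,3]=i['xyz']; return M
def px(n,uv,z=None):
    f=np.load(f'{n}.npz'); K=np.array(info(n)['camera_matrix']); M=T(n,f['pos'],f['rot']); out=[]
    for u,v in uv:
        r=np.linalg.inv(K)@[u,v,1]
        if z is None:
            w=f['d'][int(v)-1:int(v)+2,int(u)-1:int(u)+2]; d=np.median(w)
            out.append(M[:3,:3]@(r*d)+M[:3,3])
        else:
            g=M[:3,:3]@r; out.append(M[:3,3]+g*(z-M[2,3])/g[2])
    return np.array(out)
E
python3 - <<'E'
from h import *
for n in('side','top','wrist'): print(n,info(n))
print(telemetry.get_obs())
p,d=grab('top'); cv2.imwrite('pics/top.png',p[:,:,::-1])
p,d=grab('side'); cv2.imwrite('pics/side.png',p[:,:,::-1])
E
```

```text
side {'camera_matrix': array([[516.8181484 ,   0.        , 313.28879146],
       [  0.        , 516.8181484 , 233.42008174],
       [  0.        ,   0.        ,   1.        ]]), 'xyz': array([ 0.21589844, -0.91177095,  0.82956193]), 'attitude': array([-125.12879395,   -1.34342093,  -15.47195738])}
top {'camera_matrix': array([[601.0808137 ,   0.        , 315.9839501 ],
       [  0.        , 601.0808137 , 241.43188114],
       [  0.        ,   0.        ,   1.        ]]), 'xyz': array([0.23405649, 0.13871912, 1.45419483]), 'attitude': array([-168.16205801,   -0.2764655 ,  -87.130722  ])}
wrist {'camera_matrix': array([[363.15919441,   0.        , 317.29127131],
       [  0.        , 363.15919441, 236.27813125],
       [  0.        ,   0.        ,   1.        ]]), 'mount': array([[ 4.55016696e-04, -9.63692363e-01, -2.67014647e-01,
         6.78424247e-02],
       [ 9.99999811e-01,  5.49132447e-04, -2.77805492e-04,
         7.65853206e-05],
       [ 4.14345438e-04, -2.67014470e-01,  9.63692431e-01,
        -1.44174805e-01],
       [ 0.00000000e+00,  0.00000000e+00,  0.00000000e+00,
         1.00000000e+00]])}
{'time': 0.0, 'q': array([7.64905091e+01, 5.00773039e+00, 1.00334627e+01, 9.50972280e+01,
       2.21936579e-03, 9.00008759e+01]), 'qd': array([-0.102413  ,  0.07550696,  0.02004816, -0.08507476, -0.1060453 ,
        0.04583505]), 'joint_efforts': array([-4.33082814e-04, -5.20390999e+01,  4.64798570e+01,  1.65965891e-02,
       -1.21334720e-04, -5.36212610e-06]), 'ee_pos': array([0.12842091, 0.53456878, 0.2306065 ]), 'tcp_rot': array([-1.79928504e+02, -2.21827102e-03,  1.66489630e+02]), 'wrist_force': array([ 1.30810712, -0.29382872,  0.57932596]), 'torque': array([ 0.01114063, -0.00162809,  0.03268612]), 'opening': 0.08584881173029103}
```

View pics/top.png

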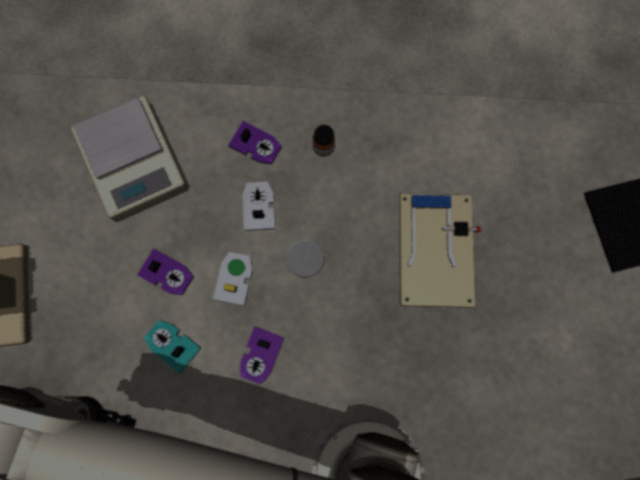

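Top view: the beetle plate candidate, bare aluminium with a black knob, is at (258,206) with its nose up. Look-alikes: spare (233,278, yellow knob, green disc), purple (255,143), (166,272) and (262,355), turquoise (172,345). The dish is at (305,258), the jar at (323,140), and the dock at (437,250) with the stop at the top and the plunger at (461,229).

Run:
```python
from h import *
f=np.load('top.npz'); p=f['p'][:,:,::-1]
a=cv2.resize(p[170:240,225:295],(560,560),interpolation=cv2.INTER_CUBIC)
b=cv2.resize(p[185:315,390:490],(400,520),interpolation=cv2.INTER_CUBIC)
b=cv2.copyMakeBorder(b,0,40,0,0,cv2.BORDER_CONSTANT)
b=cv2.resize(p[185:315,390:490],(430,560),interpolation=cv2.INTER_CUBIC)
cv2.imwrite('pics/crop.png',cv2.resize(np.hstack([a,b]),(800,int(560*800/990))))
print(px('top',[(258,186),(258,214),(258,228),(431,202),(405,300),(470,300),(405,198),(468,198),(323,135),(305,258),(461,229)]).round(4))
```

```text
[[ 0.6694  0.2984  0.0148]
 [ 0.5891  0.2898  0.0481]
 [ 0.5627  0.2911  0.0124]
 [ 0.6439 -0.1292  0.0367]
 [ 0.4031 -0.0735  0.0157]
 [ 0.4109 -0.2291  0.0168]
 [ 0.6568 -0.0684  0.0161]
 [ 0.6651 -0.2251  0.0154]
 [ 0.7845  0.1427  0.0848]
 [ 0.4929  0.1715  0.0169]
 [ 0.5815 -0.2042  0.03  ]]
```

View pics/crop.png

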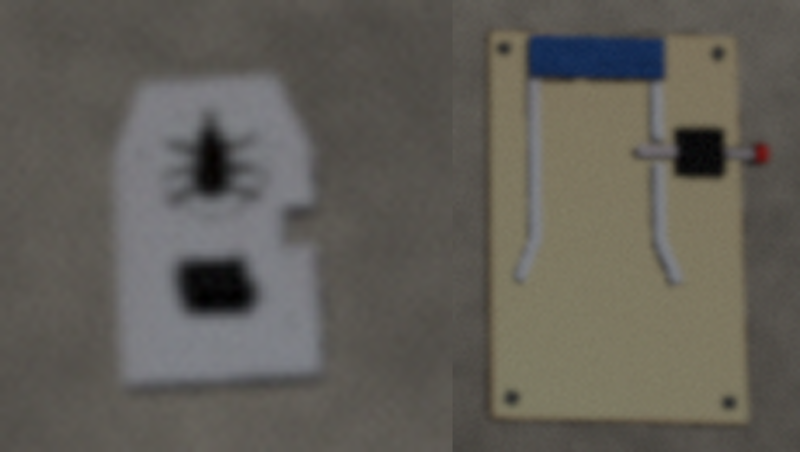

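The crop confirms it: beetle on a white disc, black knob, bare aluminium, notch on the right, nose up. In the dock the stop is at the top and the plunger at the right.

Run:
```python
from h import *
def cL(x,y): return (225+x/6.465-.4,170+y/6.465-.4)
def cR(x,y): return (390+(x-452.5)/3.475-.4,185+y/3.475-.4)
P=px('top',[cL(*c) for c in[(122,388),(322,373),(118,160),(310,150),(140,76),(278,74)]],.012)
print('plate',P.round(4)); 
k=px('top',[cL(213,285)],.044); print('knob',k.round(4))
def model_fit(W,M):
    a,b=W[:,:2].mean(0),M.mean(0); H=(M-b).T@(W[:,:2]-a); U,S,V=np.linalg.svd(H); Rm=V.T@np.diag([1,np.linalg.det(V.T@U.T)])@U.T
    t=a-Rm@b; print('t',t.round(4),'yaw',np.degrees(np.arctan2(Rm[1,0],Rm[0,0])).round(2),'res mm',((M@Rm.T+t-W[:,:2])*1000).round(1).tolist())
    return Rm,t
m=np.array([(-60,38),(-60,-38),(30,38),(30,-38),(60,26),(60,-26)])/1000
Rm,t=model_fit(P,m); print('knob pred',t+Rm@[-.028,0])
D=px('top',[cR(*c) for c in[(490,31),(737,38),(748,422),(491,417)]],.015)
# deck centre y unknown -> edges
print('dock',D.round(4))
m=np.array([(125,90),(125,-90),(-155,-90),(-155,90)])/1000
model_fit(D,m)
F=px('top',[cR(*c) for c in[(532,80),(659,80),(660,232),(534,238)]],.025); print('railtops',F.round(4))
S=px('top',[cR(*c) for c in[(529,78),(663,80)]],.036); print('stop lip edge',S.round(4))
print(px('top',[cR(640,153)],.022))
```

```text
plate [[0.5569 0.3266 0.012 ]
 [0.5666 0.2509 0.012 ]
 [0.6467 0.3348 0.012 ]
 [0.6545 0.2612 0.012 ]
 [0.6808 0.3289 0.012 ]
 [0.6844 0.2756 0.012 ]]
knob [[0.5909 0.2914 0.044 ]]
t [0.6217 0.2952] yaw 6.23 res mm [[1.1, -0.0], [-0.4, 0.0], [0.7, 1.5], [1.2, -0.5], [-2.3, -1.3], [-0.2, 0.3]]
knob pred [0.59387033 0.29221004]
dock [[ 0.6681 -0.0569  0.015 ]
 [ 0.672  -0.2338  0.015 ]
 [ 0.3972 -0.2406  0.015 ]
 [ 0.3916 -0.0635  0.015 ]]
t [ 0.5472 -0.1483] yaw 1.43 res mm [[1.8, 1.6], [2.4, -1.3], [-2.6, -1.6], [-1.6, 1.3]]
railtops [[ 0.6306 -0.086   0.025 ]
 [ 0.6352 -0.1759  0.025 ]
 [ 0.5255 -0.1771  0.025 ]
 [ 0.5168 -0.0894  0.025 ]]
stop lip edge [[ 0.6289 -0.0822  0.036 ]
 [ 0.6323 -0.1763  0.036 ]]
[[ 0.58215195 -0.16344713  0.022     ]]
```

```bash
python3 -m inch '[[-0.51,-0.127,0.03,0,0,-0.344,0],[-0.51,-0.127,0.03,0,0,-0.344,0],[-0.51,-0.127,0.03,0,0,-0.344,0],[-0.51,-0.127,0.03,0,0,-0.344,0],[-0.51,-0.127,0.03,0,0,-0.344,0],[-0.51,-0.127,0.03,0,0,-0.344,0],[-0.51,-0.127,0.03,0,0,-0.344,0],[-0.51,-0.127,0.03,0,0,-0.344,0],[-0.51,-0.127,0.03,0,0,-0.344,0],[-0.51,-0.127,0.03,0,0,-0.344,0],[-0.51,-0.127,0.03,0,0,-0.344,0],[-0.51,-0.127,0.03,0,0,-0.344,0]]'
python3 -m inch '[[0,0,0,0,0,0,0.4],[0,0,0,0,0,0,0.4],[0,0,0,0,0,0,0.4],[0,0,0,0,0,0,0.4]]'
python3 - <<'E'
from h import *
print(telemetry.get_obs()['q'])
p,d=grab('wrist'); cv2.imwrite('pics/w1.png',p[:,:,::-1])
E
```

```text
time: 1.1
ee_pos: [0.5647, 0.3071, 0.2028]
tcp_rot: [-180.0, -0.0, -173.8]
wrist_force: [0.4, 1.1, -0.0]
opening: 0.085
time: 1.43
ee_pos: [0.5623, 0.3092, 0.2035]
tcp_rot: [180.0, -0.0, -173.7]
wrist_force: [0.4, -0.2, 0.5]
opening: 0.0511
[2.87994472e+01 1.75619191e+01 2.15721292e+01 9.40136227e+01
 1.25251630e-02 2.25464971e+01]
```

View pics/w1.png

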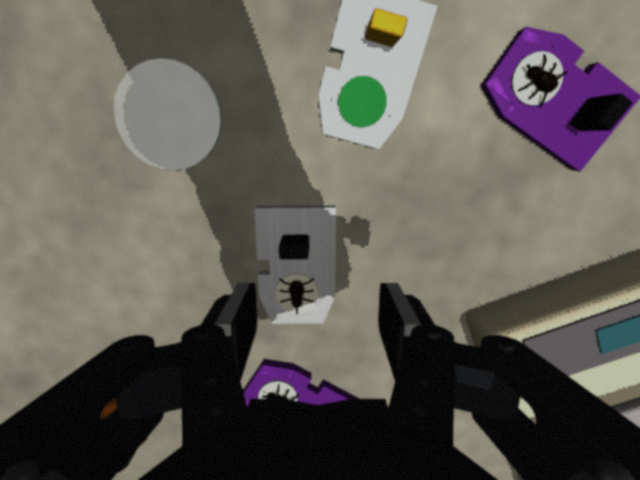

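Wrist view: the plate is below with its knob at about (295,244), rear edge (255..335,206), front edge (272..326,323). The dish is at (167,113) and the spare at (375,70). I'll refine the plate pose from this view.

Run:
```python
from h import *
P=px('wrist',[(255,206),(335,207),(272,323),(326,323)],.012); print(P.round(4))
m=np.array([(-60,-38),(-60,38),(60,-26),(60,26)])/1000
f=np.load('wrist.npz')
# knob top by depth
K=np.array(info('wrist')['camera_matrix']);M=T('wrist',f['pos'],f['rot'])
v,u=np.mgrid[225:262,272:320]; d=f['d'][225:262,272:320]
X=np.stack([(u-K[0,2])/K[0,0]*d,(v-K[1,2])/K[1,1]*d,d],-1).reshape(-1,3)@M[:3,:3].T+M[:3,3]
k=X[(X[:,2]>.042)&(X[:,2]<.055)]; print(len(k),k.min(0),k.max(0),k.mean(0),cv2.minAreaRect((k[:,:2]*1000).astype(np.float32)))
a,b=P[:,:2].mean(0),m.mean(0);H=(m-b).T@(P[:,:2]-a);th=np.arctan2(H[0,1]-H[1,0],H[0,0]+H[1,1])
Rm=np.array([[np.cos(th),-np.sin(th)],[np.sin(th),np.cos(th)]]);t=a-Rm@b;kn=t+Rm@[-.028,0];print('yaw',np.degrees(th),t,'knob',kn,'res',(m@Rm.T+t-P[:,:2]).round(4).tolist())
o=telemetry.get_obs();A=R.from_euler('xyz',o['tcp_rot'],degrees=True).as_matrix()
for c in (kn,k.mean(0)[:2]): print(A.T@(np.array([*c,.1])-o['ee_pos']))
```

```text
[[0.5644 0.2508 0.012 ]
 [0.5572 0.3255 0.012 ]
 [0.6843 0.2759 0.012 ]
 [0.6782 0.3311 0.012 ]]
516 [0.58493108 0.27879782 0.04202836] [0.60116181 0.30501427 0.05140174] [0.59228954 0.29191026 0.04894687] ((593.0009765625, 291.92803955078125), (14.115401268005371, 25.438617706298828), 7.07047700881958)
yaw 6.936988949486669 [0.62100427 0.29582001] knob [0.59320924 0.29243824] res [[0.0016, 0.0001], [-0.0003, 0.0008], [-0.0005, 0.0013], [-0.0008, -0.0022]]
[-0.02892083 -0.02029591  0.10374162]
[-0.02794887 -0.02072005  0.10374126]
```

```bash
python3 -m inch '[[-0.028,-0.0205,0,0,0,-0.01,0.4],[-0.028,-0.0205,0.05,0,0,-0.01,0.4],[-0.028,-0.0205,0.09,0,0,-0.01,0.4],[-0.028,-0.0205,0.12,0,0,-0.01,0.4],[-0.028,-0.0205,0.135,0,0,-0.01,0.4],[-0.028,-0.0205,0.135,0,0,-0.01,0.4],[-0.028,-0.0205,0.135,0,0,-0.01,0.4]]'
python3 - <<'E'
from h import *
p,d=grab('wrist'); cv2.imwrite('pics/w2.png',p[:,:,::-1])
o=telemetry.get_obs();A=R.from_euler('xyz',o['tcp_rot'],degrees=True).as_matrix();print(o['ee_pos'],A.T@(np.array([.593,.292,.018])-o['ee_pos']))
E
```

```text
time: 2.07
ee_pos: [0.5922, 0.2919, 0.0687]
tcp_rot: [-180.0, -0.0, -173.1]
wrist_force: [0.7, 1.2, 0.9]
opening: 0.0509
[0.59317956 0.29222436 0.07030638] [ 0.00030712 -0.00023862  0.05230572]
```

View pics/w2.png

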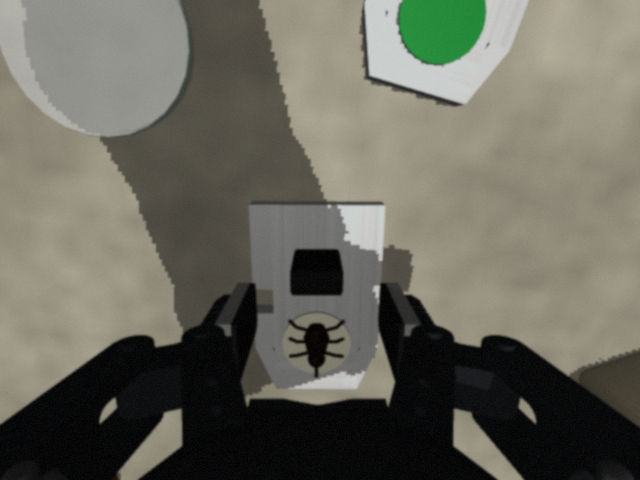

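The knob is centred between the fingers, at (317,272), and the notch is visible at (264,300) on the plate's right side. Next I descend and grip.

```bash
python3 -m inch '[[0,0,0.025,0,0,0,0.4],[0,0,0.045,0,0,0,0.4],[0,0,0.052,0,0,0,0.4],[0,0,0.052,0,0,0,0.4],[0,0,0.052,0,0,0,0.4],[0,0,0.052,0,0,0,1],[0,0,0.052,0,0,0,1],[0,0,0.052,0,0,0,1],[0,0,0.052,0,0,0,1],[0,0,0.052,0,0,0,1],[0,0,0.052,0,0,0,1],[0,0,0.052,0,0,0,1]]' 80
```

```text
time: 3.12
ee_pos: [0.5941, 0.2917, 0.0184]
tcp_rot: [179.9, 0.2, -173.2]
wrist_force: [-1.4, -0.0, 6.6]
opening: 0.0246
```

```bash
python3 -m inch '[[0,0,-0.02,0,0,0,1],[0,0,-0.05,0,0,0,1],[0,0,-0.08,0,0,0,1],[0,0,-0.1,0,0,0,1],[0,0,-0.1,0,0,0,1]]'
python3 -m inch '[[0.01,-0.02,0,0,0,0.0,1],[0.03,-0.055,0,0,0,0.02,1],[0.05,-0.09,0,0,0,0.04,1],[0.07,-0.125,0,0,0,0.06,1],[0.087,-0.16,0,0,0,0.08,1],[0.105,-0.2,0,0,0,0.094,1],[0.125,-0.24,0,0,0,0.094,1],[0.145,-0.28,0,0,0,0.094,1],[0.165,-0.32,0,0,0,0.094,1],[0.185,-0.358,0,0,0,0.094,1],[0.2,-0.388,0,0,0,0.094,1],[0.2095,-0.406,0,0,0,0.094,1]]'
python3 -m inch '[[0,0,0,0,0,0,1],[0,0,0,0,0,0,1],[0,0,0,0,0,0,1]]'
python3 - <<'E'
from h import *
a,_=grab('top'); b,_=grab('side'); w,_=grab('wrist')
a=cv2.resize(a[170:330,380:500],(450,600),interpolation=cv2.INTER_CUBIC)
w=cv2.resize(w,(350,262)); s=cv2.resize(b,(350,262))
cv2.imwrite('pics/m1.png',np.hstack([a,np.vstack([w,s,np.zeros((76,350,3),np.uint8)])])[:,:,::-1])
E
```

```text
time: 3.53
ee_pos: [0.5949, 0.2921, 0.1221]
tcp_rot: [179.9, 0.4, -173.2]
wrist_force: [0.8, 0.7, -2.6]
opening: 0.0247
time: 4.53
ee_pos: [0.431, -0.1393, 0.1154]
tcp_rot: [-180.0, -0.1, -178.7]
wrist_force: [1.1, -0.2, -2.7]
opening: 0.0248
time: 4.78
ee_pos: [0.4328, -0.1364, 0.1156]
tcp_rot: [180.0, -0.0, -178.6]
wrist_force: [0.1, 1.9, -3.4]
opening: 0.0247
```

View pics/m1.png

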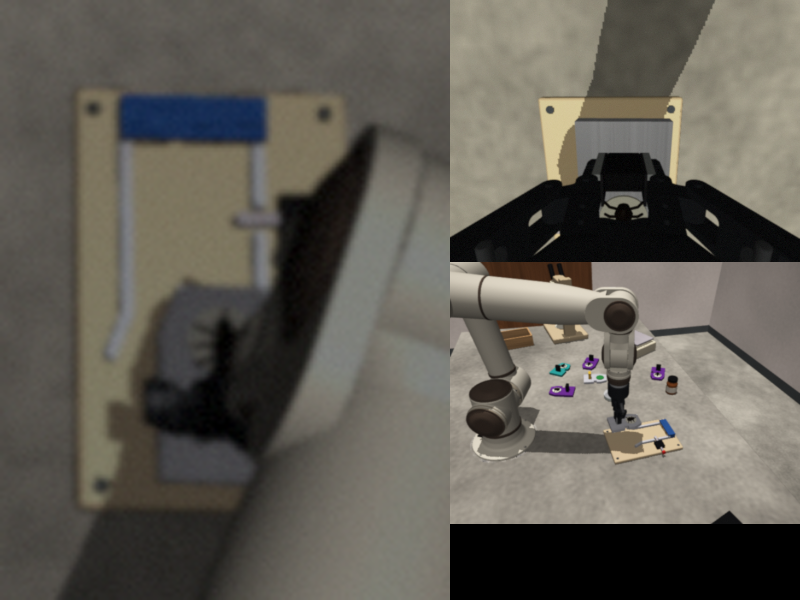

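Top (parallax shifts the raised plate to the right) and wrist views both show the plate above the dock mouth, parallel to the deck's rear edge. Now lowering it.

```bash
python3 -m inch '[[0,0,0.03,0,0,0,1],[0,0,0.055,0,0,0,1],[0,0,0.07,0,0,0,1],[0,0,0.075,0,0,0,1],[0,0,0.077,0,0,0,1],[0,0,0.079,0,0,0,1],[0,0,0.08,0,0,0,1],[0,0,0.08,0,0,0,1],[0,0,0.08,0,0,0,1]]'
python3 - <<'E'
from h import *
w,_=grab('wrist'); cv2.imwrite('pics/w3.png',w[:,:,::-1])
E
```

```text
time: 5.68
ee_pos: [0.4336, -0.1367, 0.0372]
tcp_rot: [-180.0, 0.1, -178.6]
wrist_force: [0.0, -1.0, -3.2]
opening: 0.0245
```

View pics/w3.png

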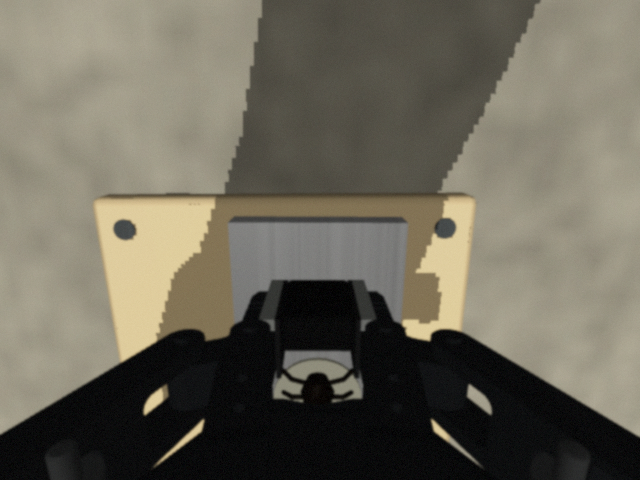

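```bash
python3 - <<'E'
from h import *
print(px('wrist',[(95,197),(474,196)],.015).round(4),px('wrist',[(229,218),(407,217)],.031).round(4))
E
python3 -m inch '[[0,0,0.001,0,0,0,1],[0,0,0.002,0,0,0,1],[0,0,0.0025,0,0,0,1],[0,0,0.003,0,0,0,1],[0,0,0.003,0,0,0,1],[0,0,0.003,0,0,0,1]]'
```

```text
[[ 0.3956 -0.2402  0.015 ]
 [ 0.3908 -0.0655  0.015 ]] [[ 0.4003 -0.1749  0.031 ]
 [ 0.398  -0.0995  0.031 ]]
time: 6.23
ee_pos: [0.4331, -0.1367, 0.0335]
tcp_rot: [-180.0, 0.0, -178.6]
wrist_force: [-0.5, 0.0, -1.8]
opening: 0.0244
```

```bash
python3 -m inch '[[0,0,0.0005,0,0,0,1],[0,0,0.001,0,0,0,1],[0,0,0.001,0,0,0,1],[0,0,0.001,0,0,0,1]]'
```

```text
time: 6.57
ee_pos: [0.4336, -0.1368, 0.0333]
tcp_rot: [-180.0, 0.1, -178.6]
wrist_force: [-2.1, -0.3, 5.6]
opening: 0.0249
```

```bash
python3 -m inch '[[-0.008,0.0008,0,0,0,0,1],[-0.018,0.0008,0,0,0,0,1],[-0.028,0.0008,0,0,0,0,1],[-0.038,0.0008,0,0,0,0,1],[-0.046,0.0008,0,0,0,0,1],[-0.05,0.0008,0,0,0,0,1],[-0.05,0.0008,0,0,0,0,1],[-0.05,0.0008,0,0,0,0,1]]'
python3 -m inch '[[-0.004,0,0,0,0,0,1],[-0.008,0,0,0,0,0,1],[-0.012,0,0,0,0,0,1],[-0.016,0,0,0,0,0,1],[-0.02,0,0,0,0,0,1],[-0.02,0,0,0,0,0,1],[-0.02,0,0,0,0,0,1]]'
python3 - <<'E'
from h import *
a,_=grab('top'); b,d=grab('side'); w,_=grab('wrist')
K=np.array(info('side')['camera_matrix']);M=np.linalg.inv(T('side'))
q=K@(M[:3,:3]@[.54,-.135,.03]+M[:3,3]);u,v=(q[:2]/q[2]).astype(int);print(u,v)
cv2.imwrite('pics/m2.png',np.hstack([cv2.resize(a[180:320,385:485],(400,560),interpolation=cv2.INTER_CUBIC),cv2.resize(b[v-56:v+56,u-40:u+40],(400,560),interpolation=cv2.INTER_CUBIC)])[:,:,::-1])
E
```

```text
time: 7.23
ee_pos: [0.4844, -0.1348, 0.0333]
tcp_rot: [-180.0, 0.1, -178.6]
wrist_force: [1.7, 0.4, 4.7]
opening: 0.0249
time: 7.82
ee_pos: [0.5037, -0.1337, 0.0333]
tcp_rot: [180.0, 0.1, -178.6]
wrist_force: [-0.9, 3.1, 7.0]
opening: 0.0245
352 312
```

View pics/m2.png

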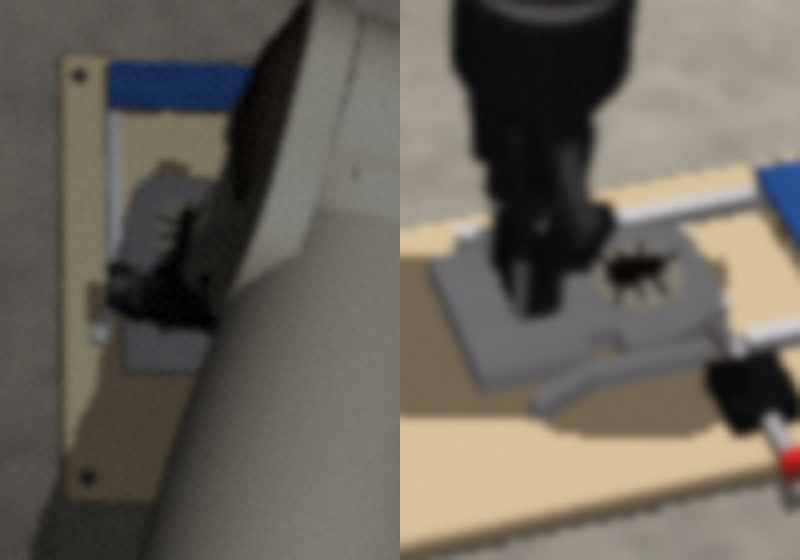

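The side view shows the plate inside the flare, nose reaching the plunger at (735,345). The fit is good, so I keep sliding.

```bash
python3 -m inch '[[-0.003,0,0,0,0,0,1],[-0.006,0,0,0,0,0,1],[-0.009,0,0,0,0,0,1],[-0.012,0,0,0,0,0,1],[-0.015,0,0,0,0,0,1],[-0.018,0,0,0,0,0,1],[-0.02,0,0,0,0,0,1],[-0.02,0,0,0,0,0,1]]'
python3 -m inch '[[-0.003,0,0,0,0,0,1],[-0.006,0,0,0,0,0,1],[-0.009,0,0,0,0,0,1],[-0.012,0,0,0,0,0,1],[-0.015,0,0,0,0,0,1],[-0.017,0,0,0,0,0,1],[-0.017,0,0,0,0,0,1]]'
```

```text
time: 8.63
ee_pos: [0.5231, -0.133, 0.0333]
tcp_rot: [179.9, 0.0, -178.6]
wrist_force: [-4.1, 4.3, 9.4]
opening: 0.0246
time: 9.22
ee_pos: [0.5409, -0.133, 0.0333]
tcp_rot: [180.0, 0.1, -178.6]
wrist_force: [-0.7, 2.4, 7.0]
opening: 0.0248
```

```bash
python3 -m inch '[[-0.002,0,0,0,0,0,1],[-0.004,0,0,0,0,0,1],[-0.006,0,0,0,0,0,1],[-0.008,0,0,0,0,0,1],[-0.008,0,0,0,0,0,1],[-0.008,0,0,0,0,0,1]]'
python3 -m inch '[[-0.001,0,0,0,0,0,1],[-0.002,0,0,0,0,0,1],[-0.003,0,0,0,0,0,1],[-0.003,0,0,0,0,0,1],[-0.003,0,0,0,0,0,1]]'
```

```text
time: 9.72
ee_pos: [0.5482, -0.133, 0.0333]
tcp_rot: [180.0, 0.0, -178.6]
wrist_force: [-4.0, 1.3, 7.7]
opening: 0.0246
time: 10.13
ee_pos: [0.5505, -0.133, 0.0333]
tcp_rot: [-180.0, -0.0, -178.6]
wrist_force: [-8.0, 0.5, 11.1]
opening: 0.0245
```

```bash
python3 -m inch '[[-0.001,0,0,0,0,0,1],[-0.002,0,0,0,0,0,1],[-0.002,0,0,0,0,0,1],[-0.002,0,0,0,0,0,1]]'
python3 -m inch '[[-0.001,0,0,0,0,0,1],[-0.002,0,0,0,0,0,1],[-0.002,0,0,0,0,0,1],[-0.002,0,0,0,0,0,1]]'
```

```text
time: 10.47
ee_pos: [0.5523, -0.1329, 0.0334]
tcp_rot: [-180.0, -0.1, -178.6]
wrist_force: [-9.3, -0.1, 11.4]
opening: 0.0249
time: 10.8
ee_pos: [0.554, -0.1329, 0.0334]
tcp_rot: [-180.0, -0.1, -178.6]
wrist_force: [-9.8, 1.0, 12.3]
opening: 0.0251
```

```bash
python3 -m inch '[[-0.001,0,0,0,0,0,1],[-0.001,0,0,0,0,0,1],[-0.001,0,0,0,0,0,1]]'
python3 -m inch '[[-0.001,0,0,0,0,0,1],[-0.001,0,0,0,0,0,1],[-0.001,0,0,0,0,0,1]]'
python3 -m inch '[[-0.001,0,0,0,0,0,1],[-0.001,0,0,0,0,0,1],[-0.001,0,0,0,0,0,1]]'
```

```text
time: 11.05
ee_pos: [0.5549, -0.1329, 0.0334]
tcp_rot: [-180.0, -0.1, -178.6]
wrist_force: [-11.4, 0.2, 13.1]
opening: 0.0248
time: 11.3
ee_pos: [0.555, -0.1329, 0.0333]
tcp_rot: [-180.0, -0.2, -178.6]
wrist_force: [-17.2, 1.1, 15.6]
opening: 0.0242
time: 11.55
ee_pos: [0.5551, -0.1329, 0.0334]
tcp_rot: [-180.0, -0.3, -178.6]
wrist_force: [-21.8, 0.0, 19.2]
opening: 0.0252
```

On the stop: position stays at 0.555 while the force climbs. I ease off slightly and hold.

```bash
python3 -m inch '[[0.001,0,-0.0005,0,0,0,1],[0.001,0,-0.0005,0,0,0,1],[0.001,0,-0.0005,0,0,0,1],[0.001,0,-0.0005,0,0,0,1],[0.001,0,-0.0005,0,0,0,1],[0.001,0,-0.0005,0,0,0,1],[0.001,0,-0.0005,0,0,0,1],[0.001,0,-0.0005,0,0,0,1],[0.001,0,-0.0005,0,0,0,1],[0.001,0,-0.0005,0,0,0,1],[0.001,0,-0.0005,0,0,0,1],[0.001,0,-0.0005,0,0,0,1]]'
for i in 1 2; do python3 -m inch '[[0,0,0,0,0,0,1],[0,0,0,0,0,0,1],[0,0,0,0,0,0,1],[0,0,0,0,0,0,1],[0,0,0,0,0,0,1],[0,0,0,0,0,0,1],[0,0,0,0,0,0,1],[0,0,0,0,0,0,1],[0,0,0,0,0,0,1],[0,0,0,0,0,0,1],[0,0,0,0,0,0,1],[0,0,0,0,0,0,1]]'; done
python3 - <<'E'
from h import *
b,d=grab('side'); u,v=365,312
np.save('s1.npy',b)
E
for i in 1 2 3; do python3 -m inch '[[0,0,0,0,0,0,1],[0,0,0,0,0,0,1],[0,0,0,0,0,0,1],[0,0,0,0,0,0,1],[0,0,0,0,0,0,1],[0,0,0,0,0,0,1],[0,0,0,0,0,0,1],[0,0,0,0,0,0,1],[0,0,0,0,0,0,1],[0,0,0,0,0,0,1],[0,0,0,0,0,0,1],[0,0,0,0,0,0,1]]'; done
python3 - <<'E'
from h import *
b,d=grab('side'); np.save('s2.npy',b); a=np.load('s1.npy')
c=lambda p:cv2.resize(p[265:375,340:420],(400,550),interpolation=cv2.INTER_CUBIC)
cv2.imwrite('pics/m3.png',np.hstack([c(a),c(b)])[:,:,::-1])
E
```

```text
time: 12.55
ee_pos: [0.555, -0.1329, 0.0333]
tcp_rot: [-180.0, -0.2, -178.6]
wrist_force: [-14.2, 0.0, 11.3]
opening: 0.0248
time: 13.55
ee_pos: [0.555, -0.1329, 0.0333]
tcp_rot: [-180.0, -0.2, -178.6]
wrist_force: [-13.4, 0.2, 11.9]
opening: 0.0245
time: 14.55
ee_pos: [0.555, -0.1329, 0.0333]
tcp_rot: [-180.0, -0.2, -178.6]
wrist_force: [-14.4, 1.1, 11.8]
opening: 0.0246
time: 15.6
ee_pos: [0.555, -0.1329, 0.0334]
tcp_rot: [-180.0, -0.2, -178.6]
wrist_force: [-14.0, 1.1, 11.7]
opening: 0.0244
time: 16.6
ee_pos: [0.555, -0.1329, 0.0333]
tcp_rot: [-180.0, -0.2, -178.6]
wrist_force: [-13.8, -0.3, 12.1]
opening: 0.0243
time: 17.6
ee_pos: [0.555, -0.1329, 0.0333]
tcp_rot: [-180.0, -0.2, -178.6]
wrist_force: [-14.8, -0.4, 11.4]
opening: 0.0244
```

View pics/m3.png

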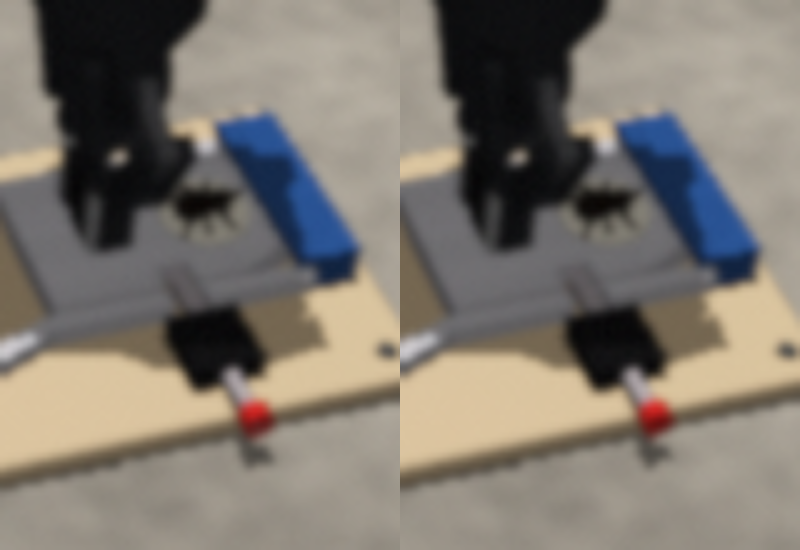

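Both frames show the plunger inside the notch at about (185,285). The red collar is at (255,415) and does not move between them. I'll compare it with its starting position, where the plunger was fully out.

Run:
```python
from h import *
def red(p):
    p=p.astype(int)[320:370,370:410]; m=np.clip(p[...,0]-1.0*np.maximum(p[...,1],p[...,2])-40,0,None)
    v,u=np.mgrid[320:370,370:410]; return (m*u).sum()/m.sum(),(m*v).sum()/m.sum(),m.sum()
for p in (cv2.imread('pics/side.png')[:,:,::-1],np.load('s1.npy'),np.load('s2.npy')): print(red(p))
K=np.array(info('side')['camera_matrix']);M=np.linalg.inv(T('side'))
for y in(-.235,-.245):
    q=K@(M[:3,:3]@[.583,y,.022]+M[:3,3]);print(q[:2]/q[2])
```

```text
(np.float64(390.38916015625), np.float64(347.1123046875), np.float64(2048.0))
(np.float64(390.45089285714283), np.float64(347.2549107142857), np.float64(2240.0))
(np.float64(390.39834566826295), np.float64(347.16586852416197), np.float64(2297.0))
[387.08634623 344.3719312 ]
[388.91123542 347.88034283]
```

The collar is back within 0.1 px of its fully-out position. I ease off so the plunger takes the load, then open and rise.

```bash
python3 -m inch '[[0.0005,0,0,0,0,0,1],[0.001,0,0,0,0,0,1],[0.0015,0,0,0,0,0,1],[0.002,0,0,0,0,0,1],[0.0025,0,0,0,0,0,1],[0.003,0,-0.0003,0,0,0,1],[0.0035,0,-0.0005,0,0,0,1],[0.004,0,-0.0005,0,0,0,1],[0.004,0,-0.0005,0,0,0,1],[0.004,0,-0.0005,0,0,0,1]]'
```

```text
time: 18.48
ee_pos: [0.5533, -0.133, 0.0334]
tcp_rot: [-180.0, 0.0, -178.6]
wrist_force: [2.2, -0.4, 0.1]
opening: 0.0245
```

Plate held by the plunger, 1.7 mm off the stop with almost no force on the wrist. Releasing.

```bash
python3 -m inch '[[0,0,0,0,0,0,0.45],[0,0,0,0,0,0,0.45],[0,0,0,0,0,0,0.45],[0,0,0,0,0,0,0.45],[0,0,0,0,0,0,0.45],[0,0,-0.005,0,0,0,0.45],[0,0,-0.015,0,0,0,0.45],[0,0,-0.03,0,0,0,0.45],[0,0,-0.06,0,0,0,0.45],[0,0,-0.1,0,0,0,0.45],[0,0,-0.13,0,0,0,0.45],[0,0,-0.15,0,0,0,0.45]]'
python3 -m inch '[[0.03,0.02,-0.02,0,0,0,0.45],[0.06,0.05,-0.04,0,0,0,0.45],[0.09,0.08,-0.04,0,0,0,0.45],[0.1,0.12,-0.04,0,0,0,0.45],[0.1,0.16,-0.04,0,0,0,0.45],[0.1,0.2,-0.04,0,0,0,0.45],[0.1,0.24,-0.04,0,0,0,0.45],[0.1,0.25,-0.04,0,0,0,0.45],[0.1,0.25,-0.04,0,0,0,0.45]]'
python3 - <<'E'
from h import *
a,_=grab('top'); b,_=grab('side')
def red(p):
    p=p.astype(int)[320:370,370:410]; m=np.clip(p[...,0]-1.0*np.maximum(p[...,1],p[...,2])-40,0,None)
    v,u=np.mgrid[320:370,370:410]; return (m*u).sum()/m.sum(),(m*v).sum()/m.sum()
print(red(b))
cv2.imwrite('pics/m4.png',np.hstack([cv2.resize(b[265:375,340:420],(400,550),interpolation=cv2.INTER_CUBIC),cv2.resize(a[185:315,388:483],(400,550),interpolation=cv2.INTER_CUBIC)])[:,:,::-1])
E
```

```text
time: 19.48
ee_pos: [0.5536, -0.1331, 0.1883]
tcp_rot: [-179.9, 0.3, -178.6]
wrist_force: [0.4, -0.9, -0.2]
opening: 0.0469
time: 20.23
ee_pos: [0.4466, 0.117, 0.2243]
tcp_rot: [180.0, 0.1, -178.4]
wrist_force: [0.9, -0.6, -0.4]
opening: 0.047
(np.float64(390.3042553191489), np.float64(346.81489361702126))
```

View pics/m4.png

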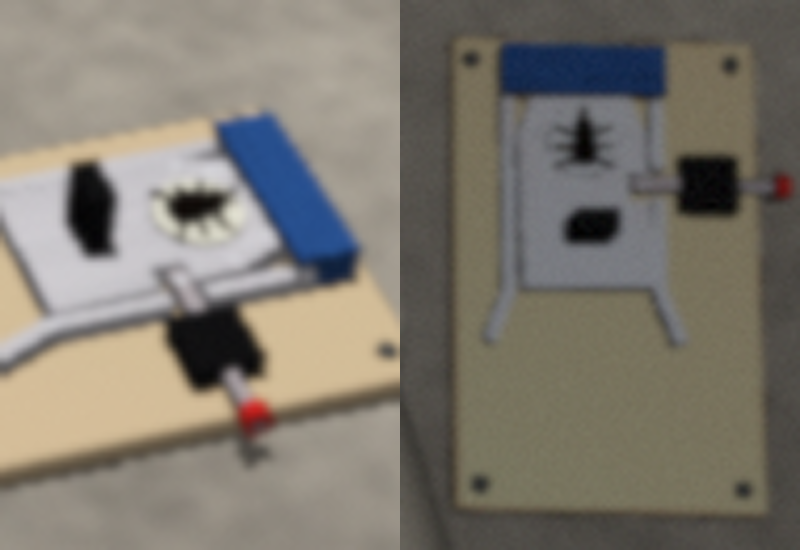

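The plate is home, flat and straight, with its nose under the lip at (585,95). The plunger is in the notch at (645,183) and the collar is at its fully-out position. Handing in.

```bash
python3 -c "
from workcell import order
print(order.job_done())"
```

```text
the job is handed in; nothing more can be done
None
```

The beetle plate is locked in the dock by the plunger alone, and I handed the job in at about 20 s on the robot's clock. No verdict was reported.

- **Moves:** I gripped the plate by its knob and set it flat on the dock mouth, nose towards the stop. I slid it in along the rails until it met the stop, with a brief peak of about 22 N along the push. I then held it there at about 14 N for 6 s, eased off and released.
- **Plunger:** While the plate was held, the red collar was back within about 0.1 px of its starting, fully-out position. After release it was still within about 0.3 px.
- **Plate:** When I eased off, it moved back 1.7 mm and stayed there with almost no force on the wrist, inside the expected 1.5 to 3 mm. The last pictures show it flat, straight and with its nose under the lip.
- **Not re-measured:** I did not re-measure the spare plate, dish and jar at the end. The moves stayed clear of them and I saw no unexpected contact force.

None of the checks failed or disagreed.

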